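Wind the test lamp's timer and hold a glass cell in its beam

TASK

First wind the spring key on top of the light bench's lamp housing clockwise (seen from above) as far as it will go, taking several partial turns. Then take the taller of the two glass cells out of its stand by its two frosted end faces, never touching its clear faces with the gripper, and hold it upright and clear of the bench in the middle of the gap between the lamp barrel and the detector barrel, so that the beam goes square through the two clear faces, a third of the way up the cell. Finish while still holding it there, and leave the shorter cell and the loose things on the worktop where they are.

Things in the scene. Friction and masses are not known exactly. Their poses are not given: they have to be found in the camera images.
- light_bench: fixed bench: aluminium rail 76 x 310 x 12 mm with a grey lamp housing (72 x 80 mm, at its +y end) and a black detector box (60 x 64 mm, at -y), both 118 mm tall, each with a dark lens barrel (diameter 38 and 34 mm) facing the other; gap between barrels y = -42 to +42 mm, open above. Origin: centre of the rail's underside, on the worktop; y along the beam towards the lamp, z up
- beam_center (a point): the middle of the beam, halfway between the two barrels, on their common axis, 85 mm above the worktop (73 mm above the rail); axes as light_bench's
- timer_key (a joint): angle of the winding key on top of the lamp housing: 0 run down, grows clockwise seen from above to the hard stop at 2.6 rad (fully wound). Needs up to 0.1 N m; it stays where it is left. Starts at 0 to 0.5 rad
- key_grip (a point): centre of the key's upright steel blade (34 wide, 9 thick, 28 mm tall, on a 12 mm thick stem), on the vertical turning axis, 112 mm from the bench's origin along its +y, 146 mm above the worktop; blade's underside 14 mm lower, 11 mm above the round plate on the housing. x along the blade's width, y across its thickness; they turn with the key
- tall_cell: the taller glass cell, block 36 x 24 x 62 mm, about 70 g. Origin: centre of its underside, z up. Frosted (whitish, matt) end faces at x = +-18 mm, each 24 mm wide; clear faces at y = +-12 mm, each 36 mm wide. Stands upright in one of two stands at either place, underside 8 mm above the worktop, 7 mm deep in a shallow pocket, axes along the stand's
- cell_aperture (a point): the point of the tall cell where the beam shall pass: on its middle axis, 20 mm above its underside (42 mm below its top)
- frosted_1: frosted end face of the tall cell at its +x end (3 mm thick plate, part of the cell; origin and axes are the cell's)
- frosted_2: frosted end face of the tall cell at its -x end (3 mm thick plate, part of the cell; origin and axes are the cell's)
- window_1: clear polished face of the tall cell at its +y side (30 mm wide clear plate, part of the cell; origin and axes are the cell's)
- window_2: clear polished face of the tall cell at its -y side (30 mm wide clear plate, part of the cell; origin and axes are the cell's)
- short_cell: the shorter glass cell, 36 x 24 x 40 mm, in the other stand, to be left alone; origin at the centre of its underside, axes as the tall cell's
- stand_a: fixed black stand with a shallow pocket that holds the tall cell, 62 x 50 x 15 mm, rim 7 mm above the pocket's floor; origin: centre of its underside on the worktop; pocket long side along x
- stand_b: the same kind of stand, holding the short cell
- fuse_box: loose small red carton 45 x 60 x 18 mm, bystander; origin: centre of its underside
- usb_stick: loose blue memory stick 95 x 27 x 14 mm, bystander; origin: centre of its underside
- tape_roll: loose roll of tape lying flat, 104 x 102 x 25 mm, bystander; origin: centre of its underside
Things that resemble listed ones, but are neither listed nor needed, are in the scene too. What is shaped like the tall_cell but yellow is not meant.

How it is judged:
On the way, in this order (a step that is already met when the one before it is completed fails the run):
1. the timer key is wound up to its stop while the tall cell still stands in its stand (value of joint timer_key above 2.4 rad and distance of tall_cell from where it was at the start of the episode below 0.015 m), for 0.2 s.
2. the tall cell is lifted out of its stand, gripped by both frosted faces (height (world z) of tall_cell above 0.03 m and contact force between the fingers and frosted_1 above 1 N and contact force between the fingers and frosted_2 above 1 N), for 0.2 s.
At the end, for the whole second after the job is handed in: key within 0.2 rad of its stop; tall cell held by both frosted faces, still, off the bench, upright and square to the beam within 0.17 rad, its aperture point within 8 mm sideways, 9 mm in height, 20 mm along the beam; short cell moved under 15 mm, loose things under 30 mm (value of joint timer_key above 2.4 rad and x of cell_aperture in the frame of beam_center between -0.008 and 0.008 m and y of cell_aperture in the frame of beam_center between -0.02 and 0.02 m and z of cell_aperture in the frame of beam_center between -0.009 and 0.009 m and angle between the y axis of tall_cell and the y axis of light_bench, either way round below 0.17 rad and angle between tall_cell's own z axis and vertical below 0.17 rad and contact force between the fingers and frosted_1 above 1 N and contact force between the fingers and frosted_2 above 1 N and contact force between tall_cell and light_bench below 0.1 N and linear speed of tall_cell below 0.02 m/s and angular speed of tall_cell below 0.2 rad/s and distance of short_cell from where it was at the start of the episode below 0.015 m and distance of each of fuse_box, usb_stick, tape_roll from where it was at the start of the episode below 0.03 m); the arm keeps its last pose, push and grip.
It fails at once if the robot touches a clear face of the tall cell (contact force between any of the fingers, the arm and window_1 above 0.3 N or contact force between any of the fingers, the arm and window_2 above 0.3 N).
It fails at once if the short cell is taken or knocked (distance of short_cell from where it was at the start of the episode above 0.015 m or angle between short_cell's own z axis and vertical above 0.4 rad).
It fails at once if a loose bystander is pushed away (distance of any of fuse_box, usb_stick, tape_roll from where it was at the start of the episode above 0.03 m).
It also fails if it takes over 61 s, if anything falls off the work surface, if the arm or the gripper's body presses on something with over 40 N, if the wrist force passes 120 N, or if a joint passes its speed limit or range.

ROBOT

A 6-joint arm with a two-finger parallel gripper is mounted at the origin on a cart in front of the work surface, level with it; the furniture and walls round the work are solid. World frame = base frame: x ahead of the robot, y to its left, z up, the work surface at z = 0. Lengths are in m, angles in rad, forces in N, time in s.
With the tool pointing down it reaches from about 0.425 to 0.95 m from the base axis. Payload 14.7 kg.
Tool frame: the origin (TCP) lies midway between the tips of the shut fingers; the grasp point (between the pads) lies 19 mm behind it; z points along the fingers, y is the line along which they close (so a half turn about z gives the same grasp; the last joint's range is limited). The gripper opens to 85 mm and grips with 20 to 120 N. Pads are 22 mm wide; open, the fingers measure 114 mm over their backs; the gripper's body (76 mm by 85 mm) begins 54 mm behind the grasp point. The pads swing forward as they close: fully open they stand 13 mm farther back than shut.
Start: joints at [-1.328, 0.48, 1.596, -0, 1.065, -0.047], TCP at [0.186, -0.623, 0.197] pointing down, gripper open.
Joint ranges: [-2.75, 2.75], [-0.82, 2.05], [0.23, 2.67], [-1.56, 4.7], [0.09, 2.69], [-2.92, 2.92]. Speed limits (rad/s): [1.89, 1.89, 2.39, 3.01, 3.01, 3.01].

INTERFACE

Orientations are given as [roll, pitch, yaw] about the fixed x, y, z axes, in that order (R = Rz(yaw) Ry(pitch) Rx(roll)).
In Python, from cell import observe, snapshot, get_calibration, job_done gives the robot as it stands.
- The arm moves only by the shell command python3 -m pendant 'ROWS' [FORCE]. ROWS is JSON, a list of rows, each a list of 3 entries, a list of its own where there are three numbers: the opening, from 0 (shut) to 1 (fully open), then the shift along the world's x, y, z in cm, then the turn, a rotation vector about the world's x, y, z in degrees. In form: [[hand, [tx, ty, tz], [rx, ry, rz]], ...]. A call has 1 to 12 rows; each row shifts and turns the commanded pose from where the row before left it; what a row does not reach is not made up. A row lasts 1/12 s, in which the tool goes at most 41.7 mm and 7.16 degrees, less where a joint would pass 70% of its speed; a pose out of reach is approached as far as the arm can. A call is refused whole if a number of a shift passes 4.17 or a number of a turn 7.16, either way. A call with a gripper value outside its range is refused whole. The fingers move at their own pace and stop on an object; FORCE is the grip in N (left out, the last holds). Time passes only in rows, so rows that do not move let the fingers close. It gives the time, the measured TCP pose, the force, the opening and the grip force at its end, in the units of the state.
- observe(): the state, without advancing time (a new reading comes with each control period).
- snapshot(name): name is "side" or "top"; returns the picture (400x640x3 uint8, red, green, blue); there is no depth.
- get_calibration(name): a dict with "mtx" (3x3 intrinsics, pixels), "eye" and "orientation" of the camera in the world. Camera axes: x right, y up, looking along -z (the intrinsics and any distortion apply to the point x, -y, -z); pixel columns grow to the right and rows downward; lengths in m; the calibration is good to about 2 mm. A picture is of the moment at which its call begins. get_calibration takes no time and is no camera call.
- job_done(): hands the job in; it is judged then, once.
The state is a dict: "time_s": time; "joint_pos": joint angles; "qvel": joint speeds; "joint_torque": joint torques, N m; "ee_pos": TCP position; "ee_rot": TCP orientation; "ft_force": force on the tool from outside, world axes, zero at the start; "wrist_torque": the same for the moment, N m; "grip_width": finger opening in m; "gripper_force": force on a finger pad.
Only numpy, scipy, OpenCV 4.12 (cv2) and the standard library are available. Lean on these libraries where they do the work, as an engineer would, in place of code of your own. Each camera call takes 0.05 s, during which the arm holds its last target. There are 200 camera calls.

## Working session

There is one attempt and no reset: what is moved stays moved. The work goes in short steps, Python scripts to look and compute and a shell command to move; the robot and the scene stay as the last step left them, time stands still between calls to the robot, and variables do not carry over. Pictures are saved under pics/ and viewed, at most 10 in all, crops included, and the job is handed in when it is done.

```bash
mkdir -p pics; ls; python3 - <<'E'
from cell import *
import cv2
for n in("side","top"):
    cv2.imwrite(f"pics/{n}0.png",snapshot(n)[:,:,::-1]); c=get_calibration(n); print(n,c)
print(observe())
E
```

```text
pics
side {'mtx': array([[516.18624132,   0.        , 326.82977106],
       [  0.        , 516.18624132, 198.89389654],
       [  0.        ,   0.        ,   1.        ]]), 'eye': array([ 1.55578735, -0.50517739,  0.70615272]), 'orientation': array([ 1.09774421, -0.0022449 ,  1.20809667])}
top {'mtx': array([[517.53478201,   0.        , 318.1921236 ],
       [  0.        , 517.53478201, 203.36404022],
       [  0.        ,   0.        ,   1.        ]]), 'eye': array([ 0.36619026, -0.1083021 ,  1.73355729]), 'orientation': array([ 0.08519375,  0.00631817, -1.59638922])}
{'time_s': 0.1, 'joint_pos': array([-1.32762293e+00,  4.80789636e-01,  1.59680206e+00, -2.73135503e-05,
        1.06512726e+00, -4.65930554e-02]), 'qvel': array([-2.91910266e-04, -9.84252409e-04, -1.15733214e-03,  5.43054803e-05,
        1.17533169e-03,  6.62727676e-05]), 'joint_torque': array([ 1.28219558e-04, -9.52257013e+01, -4.31038749e+01, -8.50043944e-05,
        5.17431821e-03, -3.87650334e-05]), 'ee_pos': array([ 0.18563844, -0.62249369,  0.19612657]), 'ee_rot': array([-3.14046646e+00, -2.86043486e-05,  2.89779677e-01]), 'ft_force': array([ 0.55351115, -0.12414197,  0.8467214 ]), 'wrist_torque': array([ 0.02738941,  0.01959776, -0.04217289]), 'gripper_force': 0.0, 'grip_width': 0.08564801792950363}
```

View pics/side0.png

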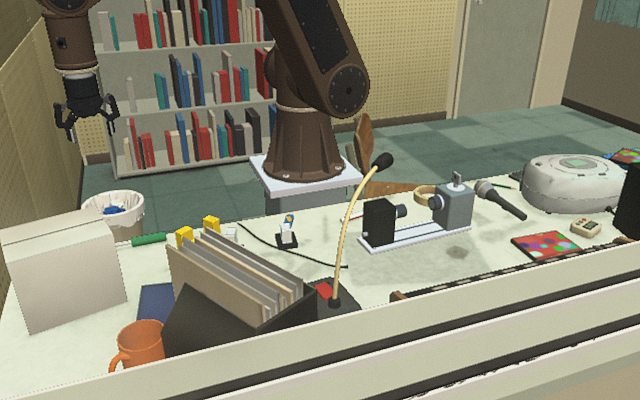

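View pics/top0.png

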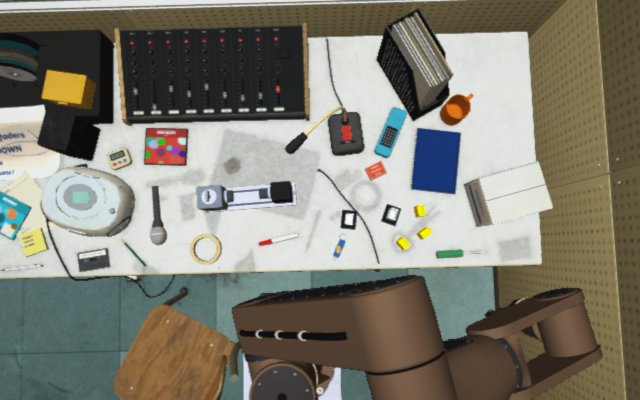

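The top view shows the bench at (197–297, 195), with the lamp housing and key at about (210, 197). The two stands are at (349, 218) and (392, 214), with yellow decoys near (415, 230). The side view shows the key at (457, 180) and a gooseneck mic between the camera and the stands. I'll zoom in next.

```bash
python3 - <<'E'
import cv2,numpy as np
t=cv2.imread("pics/top0.png");s=cv2.imread("pics/side0.png")
a=cv2.resize(t[180:250,190:320],(780,420),interpolation=cv2.INTER_CUBIC)[:300]
b=cv2.resize(t[200:248,325:435],None,fx=7,fy=6,interpolation=cv2.INTER_CUBIC)
b=cv2.resize(b,(780,290))
cv2.imwrite("pics/z1.png",np.vstack([a,b]))
a=cv2.resize(s[165:255,350:480],(780,540)); 
b=cv2.resize(s[205:255,220:360],(784,280),interpolation=cv2.INTER_CUBIC)
a=cv2.resize(s[165:255,350:480],(445,308),interpolation=cv2.INTER_CUBIC)
a=cv2.copyMakeBorder(a,0,0,0,784-445,cv2.BORDER_CONSTANT)
cv2.imwrite("pics/z2.png",np.vstack([a,b]))
E
```

```text
(no output)
```

View pics/z1.png

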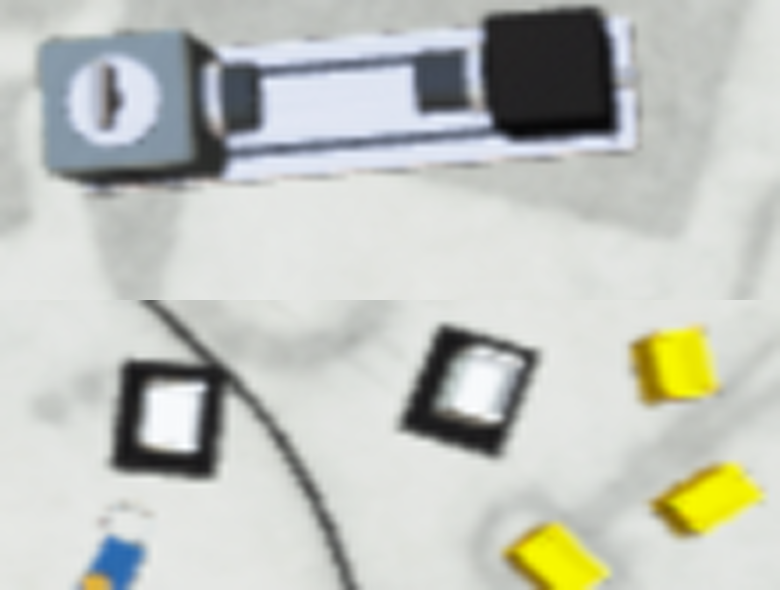

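View pics/z2.png

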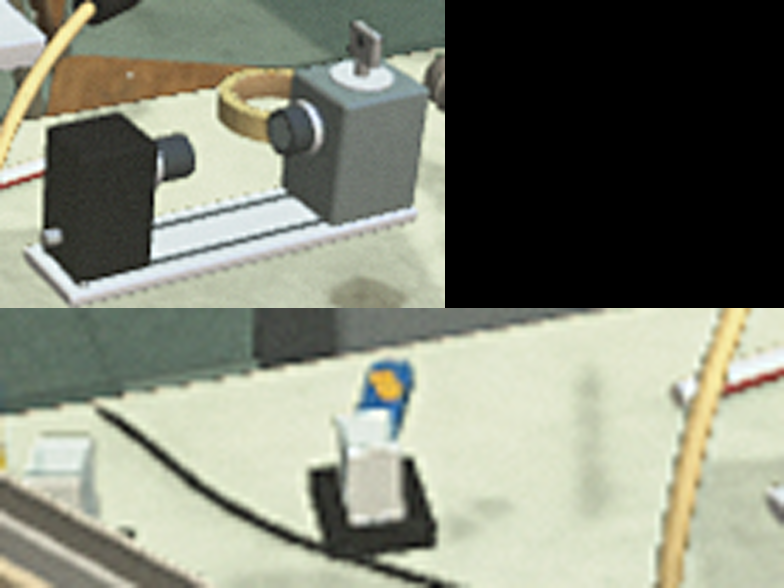

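```bash
cat >h.py <<'E'
import numpy as np,cv2
from scipy.spatial.transform import Rotation as R
from scipy.optimize import least_squares
from cell import *
def proj(n,P):
    c=get_calibration(n);Rm=R.from_euler('xyz',c['orientation']).as_matrix()
    q=(np.atleast_2d(P)-c['eye'])@Rm*[1,-1,-1]
    q=q@c['mtx'].T; return q[:,:2]/q[:,2:]
def ray(n,uv,z):
    c=get_calibration(n);Rm=R.from_euler('xyz',c['orientation']).as_matrix()
    d=np.linalg.inv(c['mtx'])@[uv[0],uv[1],1]*[1,-1,-1];d=Rm@d
    return c['eye']+d*(z-c['eye'][2])/d[2]
def place(p,L):
    c,s=np.cos(p[2]),np.sin(p[2]);L=np.atleast_2d(L)
    return np.c_[p[0]+c*L[:,0]-s*L[:,1],p[1]+s*L[:,0]+c*L[:,1],L[:,2]]
def fit(obs,p0): # obs: list (cam,(u,v),(lx,ly,lz))
    f=lambda p:np.concatenate([proj(n,place(p,l))[0]-uv for n,uv,l in obs])
    r=least_squares(f,p0,loss='soft_l1');return r.x,r.fun.reshape(-1,2)
E
python3 - <<'E'
from h import *
def tb(x,y): return ((x+.5)/7.09-.5+325,(y-300+.5)/6.04-.5+200)
def ta(x,y): return ((x+.5)/6-.5+190,(y+.5)/6-.5+180)
def sa(x,y): return ((x+.5)/3.423-.5+350,(y+.5)/3.423-.5+165)
loc=[(.031,.025,.015),(.031,-.025,.015),(-.031,-.025,.015),(-.031,.025,.015)]
st={}
for nm,c in dict(L=[(125,362),(226,370),(215,477),(112,468)],Rr=[(442,325),(540,350),(500,458),(402,430)]).items():
    for uv in c: print(nm,ray('top',tb(*uv),.015).round(4))
    p,r=fit([('top',tb(*u),l) for u,l in zip(c,loc)],[.5,-.2,0]);print(nm,p.round(4),r.round(1).tolist());st[nm]=p
obs=[('top',ta(40,42),(.036,.152,.118)),('top',ta(188,31),(.036,.072,.118)),('top',ta(198,165),(-.036,.072,.118)),('top',ta(48,172),(-.036,.152,.118)),
('top',ta(632,17),(.038,-.155,.012)),('top',ta(638,148),(-.038,-.155,.012)),
('side',sa(415,210),(.038,.155,.012)),('side',sa(28,248),(-.038,-.155,.012)),('side',sa(78,293),(.038,-.155,.012)),
('side',sa(425,85),(.036,.152,.118))]
p,r=fit(obs,[.5,.1,0]);print('bench',p.round(4),r.round(1).tolist())
print('key top z.16 at',ray('top',ta(105,97),.160).round(4),'expected',place(p,(0,.112,.16)).round(4))
t=cv2.imread('pics/top0.png');s=cv2.imread('pics/side0.png')
def draw(n,im,o,k):
    for q,hgt,col in ((st['L'],.070,(0,0,255)),(st['Rr'],.070,(0,0,255)),(st['L'],.048,(0,180,0)),(st['Rr'],.048,(0,180,0))):
        uv=proj(n,place(q,[(a,b,hgt) for a,b in((.018,.012),(.018,-.012),(-.018,-.012),(-.018,.012))]))
        cv2.polylines(im,[(((uv-o+.5)*k)-.5).round().astype(int)],True,col,1)
    for a in (place(p,[(.036,.152,.118),(.036,.072,.118),(-.036,.072,.118),(-.036,.152,.118)]),place(p,[(.038,.155,.012),(.038,-.155,.012),(-.038,-.155,.012),(-.038,.155,.012)]),
      place(p,[(.017,.112,.16),(-.017,.112,.16),(-.017,.112,.132),(.017,.112,.132)])):
        cv2.polylines(im,[(((proj(n,a)-o+.5)*k)-.5).round().astype(int)],True,(255,0,255),1)
def crop(n,im,x0,y0,w,h,k):
    c=cv2.resize(im[y0:y0+h,x0:x0+w],None,fx=k,fy=k,interpolation=cv2.INTER_CUBIC);draw(n,c,np.array([x0,y0]),k);return c
A=crop('top',t,190,180,115,50,7);B=crop('top',t,325,195,115,50,7);A2=crop('side',s,355,165,125,90,3);B2=crop('side',s,220,200,105,60,4)
cv2.imwrite('pics/z3.png',np.vstack([A,B])[:,:800]);
o=np.full((270,800,3),0,np.uint8);o[:,:375]=A2;o[:240,378:798]=B2;cv2.imwrite('pics/z3.png',np.vstack([np.vstack([A,B])[:,:800][:],o])[:970])
im=cv2.imread('pics/z3.png');M=np.vstack([cv2.resize(im[:700],(640,560)),])
cv2.imwrite('pics/z3.png',np.vstack([cv2.resize(im[:700,:],(380,330))*0+cv2.resize(im[:700],(380,330)),cv2.resize(o,(380,128))])) if 0 else cv2.imwrite('pics/z3.png',np.vstack([cv2.resize(B,(800,320))[:320],o])[:590])
cv2.imwrite('pics/z4.png',A)
E
```

```text
L [ 0.4894 -0.1805  0.015 ]
L [ 0.4838 -0.2278  0.015 ]
L [ 0.4251 -0.2207  0.015 ]
L [ 0.4312 -0.1727  0.015 ]
L [ 0.4574 -0.2004 -0.1258] [[-0.3, -0.5], [0.4, -0.4], [0.2, 0.5], [-0.3, 0.4]]
Rr [ 0.506  -0.3299  0.015 ]
Rr [ 0.491  -0.3753  0.015 ]
Rr [ 0.432  -0.3543  0.015 ]
Rr [ 0.4486 -0.3091  0.015 ]
Rr [ 0.4694 -0.3422 -0.3412] [[-0.3, -0.3], [0.2, 0.2], [0.3, 0.1], [-0.3, 0.0]]
bench [0.5411 0.1287 0.0633] [[-0.7, 0.0], [-0.0, -0.4], [-0.0, -0.0], [-0.4, 1.1], [-0.5, -0.9], [0.5, -0.2], [0.3, -0.8], [-2.3, -0.8], [-2.8, 0.7], [1.2, 0.2]]
key top z.16 at [0.533  0.2374 0.16  ] expected [[0.534  0.2405 0.16  ]]
```

View pics/z3.png

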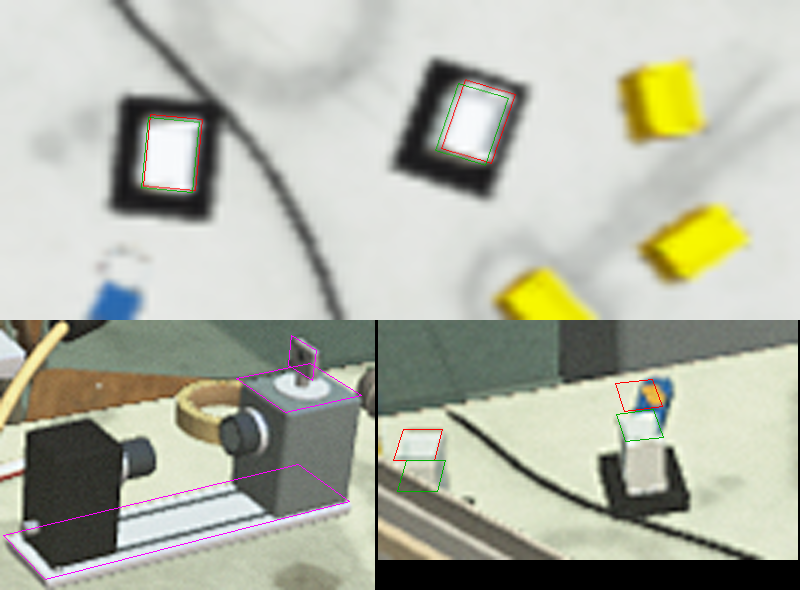

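The short cell (green outline) is in the left stand, and the tall one (red outline) is in the right stand at about (0.469, -0.342), yaw -0.34. The bench fit agrees with the key position. Next I'll check the key angle and the mic head's position.

```bash
python3 - <<'E'
from h import *
f=lambda p:np.r_[proj('top',p)[0]-(293,147),proj('side',p)[0]-(383,160)]
r=least_squares(f,[.65,-.1,.2]);print('mic',r.x.round(3),r.fun.round(1))
for uv in((403,243),(420,211),(424,233)):print('yellow',ray('top',uv,.02).round(3))
t=cv2.imread('pics/top0.png')
c=cv2.resize(t[186:208,196:226],None,fx=24,fy=24,interpolation=cv2.INTER_CUBIC)
for a,col in((0,(255,0,255)),(-.25,(0,255,0)),(-.5,(0,0,255))):
    P=np.array([.534,.2405,.16]);w=.0633+a;d=np.array([np.cos(w),np.sin(w),0])*.017
    uv=(((proj('top',[P-d,P+d])-[196,186]+.5)*24)-.5).round().astype(int);cv2.line(c,uv[0].tolist(),uv[1].tolist(),col,1)
cv2.imwrite('pics/z5.png',c)
E
```

```text
mic [ 0.653 -0.035  0.282] [-0.1 -0.  -0.1  0. ]
yellow [ 0.374 -0.377  0.02 ]
yellow [ 0.479 -0.438  0.02 ]
yellow [ 0.405 -0.448  0.02 ]
```

View pics/z5.png

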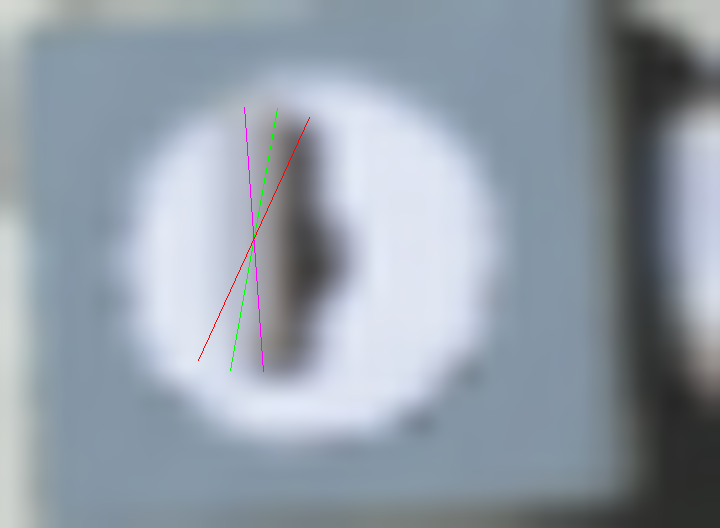

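The key blade lies nearly along world x (yaw about 0.03), centred at (272, 240) in the crop, so the key is at y≈0.2385. The mic head at (0.65, -0.035, 0.28) is clear of my path, so I'm moving to the key now.

```bash
python3 -m pendant '[[1,[3,2.7,0.5],[0,0,7]],[1,[3,2.7,0.5],[0,0,7]],[1,[3,2.7,0.5],[0,0,7]],[1,[3,2.7,0.5],[0,0,7]],[1,[3,2.7,0.5],[0,0,7]],[1,[3,2.7,0.5],[0,0,7]],[1,[3,2.7,0.5],[0,0,7]],[1,[3,2.7,0.5],[0,0,7]],[1,[3,2.7,0.5],[0,0,7]],[1,[0.5,3.9,0],[0,0,7]],[1,[0.5,3.9,0],[0,0,7]],[1,[0.5,3.9,0],[0,0,7]]]' 40
```

```text
time_s: 1.1
ee_pos: [0.4708, -0.2609, 0.2413]
ee_rot: [-3.141, -0.001, 1.762]
ft_force: [0.2, 0.3, 0.6]
grip_width: 0.0856
gripper_force: 0.0
```

```bash
python3 -m pendant '[[1,[0.5,4,0],[0,0,6.7]],[1,[0.5,4,0],[0,0,6.7]],[1,[0.5,4,0],[0,0,6.7]],[1,[0.5,4,0],[0,0,6.7]],[1,[0.5,4,0],[0,0,6.7]],[1,[0.5,4,0],[0,0,6.7]],[1,[0.5,4,0],[0,0,6.7]],[1,[0.5,4,0],[0,0,6.7]],[1,[0.5,4,0],[0,0,6.7]],[1,[0.5,4,0],[0,0,6.7]],[1,[0.5,4,0],[0,0,6.7]],[1,[0.5,4,0],[0,0,6.7]]]'
```

```text
time_s: 2.1
ee_pos: [0.5304, 0.2192, 0.2415]
ee_rot: [-3.141, -0.0, -3.118]
ft_force: [0.7, -0.3, 0.5]
grip_width: 0.0855
gripper_force: 0.0
```

```bash
python3 -m pendant '[[0.5,[0.2,2,-2],[0,0,0]],[0.4,[0,0,-1.5],[0,0,0]],[0.4,[0,0,0],[0,0,0]],[0.4,[0,0,0],[0,0,0]]]'; python3 - <<'E'
from h import *
a=snapshot('top')[:,:,::-1];b=snapshot('side')[:,:,::-1];o=observe();print(o['ee_pos'],o['ee_rot'],o['joint_pos'].round(3))
A=cv2.resize(a[170:230,170:270],(600,360),interpolation=cv2.INTER_CUBIC);B=cv2.resize(b[120:220,400:500],None,fx=5,fy=5,interpolation=cv2.INTER_CUBIC)
cv2.imwrite('pics/k1.png',B)
E
```

```text
time_s: 2.43
ee_pos: [0.5319, 0.2368, 0.206]
ee_rot: [-3.141, -0.002, -3.124]
ft_force: [0.3, -0.5, -0.2]
grip_width: 0.0387
gripper_force: 0.0
[0.53308553 0.23652537 0.20747477] [ 3.14154232e+00  4.99348656e-04 -3.12488273e+00] [ 0.366  0.376  1.742 -0.     1.024 -1.222]
```

View pics/k1.png

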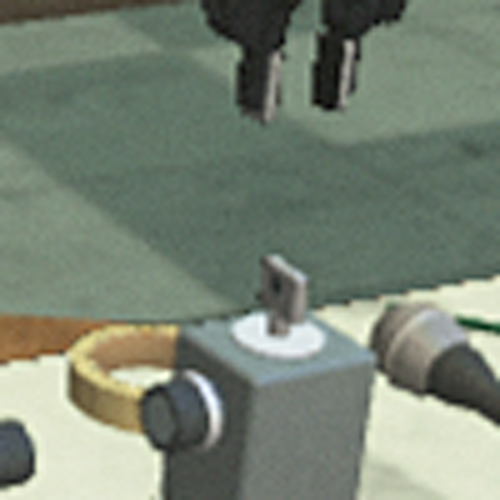

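The fingers straddle the key from above, tips at about (260, 118) and (335, 105), with the blade top at about (285, 268). I'll check the alignment numerically before descending.

```bash
python3 - <<'E'
from h import *
c=lambda u:(u-[400,120]+.5)*5-.5
print('proj key guess',c(proj('side',[[.533,.2385,.16],[.55,.2388,.16],[.516,.238,.16],[.533,.2385,.121],[.533,.2365,.207]])).round(0).tolist())
E
```

```text
proj key guess [[276.0, 263.0], [295.0, 276.0], [257.0, 251.0], [268.0, 331.0], [284.0, 179.0]]
```

```bash
python3 - <<'E'
from h import *
print(proj('side',[[.1856,-.6225,.196],[.1856,-.6225,.209]]).round(1))
a=snapshot('top')[:,:,::-1];b=snapshot('side')[:,:,::-1];o=observe();print(o['ee_pos'],o['grip_width'])
cv2.imwrite('pics/k2.png',np.hstack([cv2.resize(b[120:220,420:500],None,fx=5,fy=5),cv2.resize(a[160:260,190:270],None,fx=5,fy=5)]))
E
```

```text
[[ 96.  155.7]
 [ 95.  151. ]]
[0.53338501 0.23654153 0.20777512] 0.0338548076421232
```

View pics/k2.png

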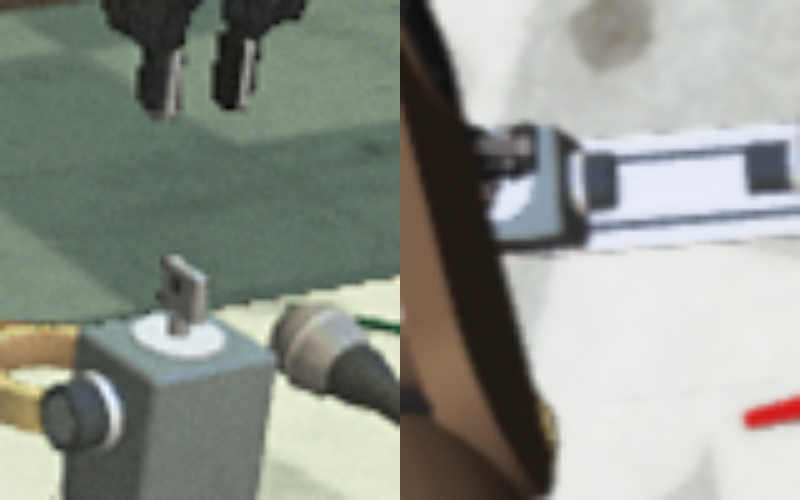

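Both tips appear about 10 px higher in the side view than the reported TCP projects. I'll shut the fingers in the air so the tips are at the TCP, then measure the tip from the silhouette against the first pictures.

```bash
python3 -m pendant '[[0,[0,0,0],[0,0,0]],[0,[0,0,0],[0,0,0]],[0,[0,0,0],[0,0,0]],[0,[0,0,0],[0,0,0]],[0,[0,0,0],[0,0,0]],[0,[0,0,0],[0,0,0]]]'; python3 - <<'E'
from h import *
for n in('side','top'):
    im=snapshot(n)[:,:,::-1];cv2.imwrite(f'pics/shut_{n}.png',im)
    d=np.abs(im.astype(int)-cv2.imread(f'pics/{n}0.png')).max(2)>30
    d=cv2.morphologyEx(d.astype(np.uint8),cv2.MORPH_OPEN,np.ones((2,2)))
    print(n,'TCP',proj(n,observe()['ee_pos']).round(1))
    sl=d[125:175,440:480] if n=='side' else d[170:215,190:230]
    print('\n'.join(''.join('.#'[v] for v in r) for r in sl))
print(observe()['grip_width'])
E
```

```text
time_s: 3.13
ee_pos: [0.5328, 0.2371, 0.2067]
ee_rot: [3.142, 0.0, -3.124]
ft_force: [-0.1, -0.4, -0.1]
grip_width: -0.0001
gripper_force: 0.0
side TCP [[456.5 155.5]]
........###########################.....
.........##########################.....
...........####################.........
.............#################..........
..............###############...........
...............#########..##............
...............#######..................
...............######.##................
...............######.##................
..............#######...................
..............#######....##.............
..............#######....##.............
..............#######.##.##.............
..............#######.##................
..............#######.##................
..............######....................
...............#####....................
...............#####....................
................####....................
..................##....................
........................................
........................................
..............................
[... 2309 characters left out ...]
.....................
##################......................
###################.....................
###################.....................
###################.....................
###################.....................
####################....................
####################....................
####################....................
####################....................
####################....................
####################....................
#################.......................
#####################...................
######################..................
######################..................
######################..................
-0.0001447022613479686
```

```bash
python3 - <<'E'
from h import *
print('base side/top',proj('side',[0,0,0]),proj('top',[0,0,0]))
for z in(.2067,.22,.24): print(z,ray('side',(458,144),z).round(3),proj('top',ray('side',(458,144),z)).round(1))
for z in(.2,.24,.26): print(proj('top',[.533,.237,z]).round(1))
print('wall/table? initial', [ray('side',(90,133),z).round(3).tolist() for z in (.209,.26)])
im=cv2.imread('pics/shut_top.png');s=cv2.imread('pics/shut_side.png')
A=cv2.resize(im[165:225,180:240],(590,590),interpolation=cv2.INTER_CUBIC)
B=cv2.resize(s[100:190,442:472],(200,590),interpolation=cv2.INTER_CUBIC)
cv2.imwrite('pics/k3.png',np.hstack([A,B]))
E
```

```text
base side/top [[303.2106138  165.20047898]] [[291.36439874 360.49209557]]
0.2067 [0.465 0.287 0.207] [[187.1 217.5]]
0.22 [0.494 0.266 0.22 ] [[193.1 207.2]]
0.24 [0.538 0.234 0.24 ] [[202.2 191.4]]
[[204.3 194.4]]
[[201.2 193. ]]
[[199.6 192.3]]
wall/table? initial [[0.035, -0.638, 0.209], [0.191, -0.625, 0.26]]
```

View pics/k3.png

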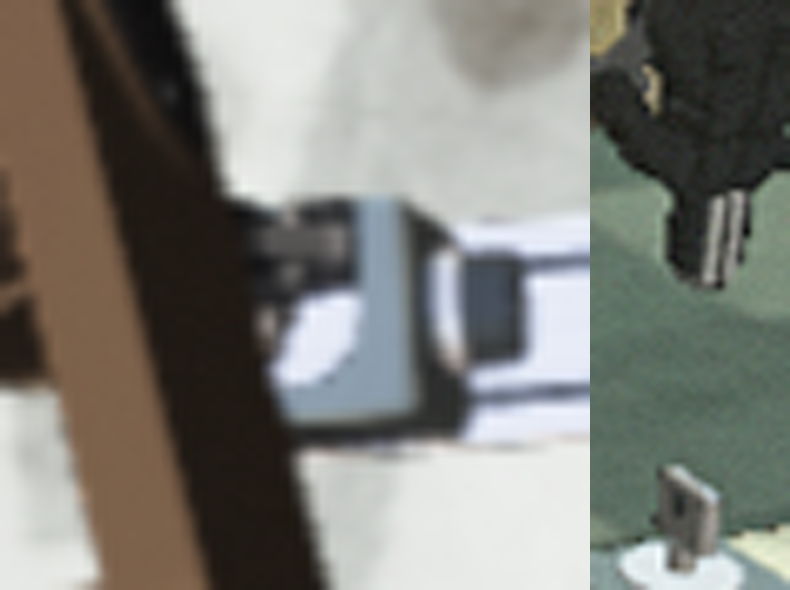

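The close view shows the shut fingertips at side pixel (462, 144), about 85–90 mm above the key top by image scale. The reported TCP implies only 47 mm. I'll go down in safe steps and check with the silhouette.

```bash
cat >sil.py <<'E'
from h import *
import sys
def sil(n,x0,x1,y0,y1,tag):
    im=snapshot(n)[:,:,::-1];cv2.imwrite(f'pics/{tag}_{n}.png',im)
    d=(np.abs(im.astype(int)-cv2.imread(f'pics/{n}0.png')).max(2)>25).astype(np.uint8)[y0:y1,x0:x1]
    print(n,'cols',x0,'TCP',proj(n,observe()['ee_pos']).round(1))
    for i,r in enumerate(d): print(y0+i,''.join('.#'[v] for v in r))
E
python3 -m pendant '[[0.45,[0,0,0],[0,0,0]],[0.45,[0,0,-2],[0,0,0]],[0.45,[0,0,-2],[0,0,0]],[0.45,[0,0,0],[0,0,0]],[0.45,[0,0,0],[0,0,0]],[0.45,[0,0,0],[0,0,0]]]'; python3 - <<'E'
from sil import *
sil('side',435,485,130,185,'d1')
E
```

```text
time_s: 3.73
ee_pos: [0.5331, 0.2373, 0.1675]
ee_rot: [3.141, 0.001, -3.124]
ft_force: [-0.1, 0.3, 0.4]
grip_width: 0.0386
gripper_force: 0.0
side cols 435 TCP [[454.9 169.6]]
130 ..#########.#############################.#####...
131 ..################.############################...
132 ..#######################..###################....
133 ...#####################....##################....
134 ...#####################....##################....
135 ...#####################....#################.....
136 ...####################.....#################.....
137 ....##################......################......
138 ....#################.......################......
139 ....#################........###########..........
140 ....#################........##########...........
141 ......##############.......###########............
142 ........############.......##########.............
143 .........###########.......######..#..............
144 ...........########........#######.#..............
145 ...........#######.#.......#########..............
146 ...........########........######.###...
[... 1400 characters left out ...]
........................................
173 ..................................................
174 ..................................................
175 ..................................................
176 ..................................................
177 ..................................................
178 ..................................................
179 ..................................................
180 ..................................................
181 ..................................................
182 ..................................................
183 ..................................................
184 ..................................................
```

```bash
python3 -m pendant '[[0.45,[0,0,-1.5],[0,0,0]],[0.45,[0,0,-1.5],[0,0,0]],[0.45,[0,0,0],[0,0,0]]]'; python3 - <<'E'
from sil import *
sil('side',440,475,154,180,'d2')
E
```

```text
time_s: 4.03
ee_pos: [0.5321, 0.2368, 0.1357]
ee_rot: [-3.141, -0.001, -3.124]
ft_force: [-0.3, -0.7, -1.1]
grip_width: 0.0382
gripper_force: 0.0
side cols 440 TCP [[453.2 180.4]]
154 .############.......#######.##.....
155 ...##########.......#########......
156 ....########........#########......
157 ....######.#........#########......
158 ....########.#......#######........
159 ....########........#######........
160 ....########........#####.#........
161 ....########.......######.##.......
162 ....########.......#########.......
163 ...######.#........#########.......
164 ...######.#........#########.......
165 ...######.#........########........
166 ...######.#.#.......#######........
167 ....#######...........##...........
168 ......#####........................
169 .......####........................
170 ........#..........................
171 ...................................
172 ...................................
173 ...................................
174 ...................................
175 ...................................
176 ...................................
177 ...................................
178 ...................................
179 ...................................
```

```bash
python3 -m pendant '[[0.45,[0,0,-1],[0,0,0]],[0.45,[0,0,-0.6],[0,0,0]],[0.45,[0,0,-0.4],[0,0,0]],[0.45,[0,0,0],[0,0,0]]]'; python3 - <<'E'
from sil import *
sil('side',440,475,162,190,'d3')
print(observe()['ft_force'])
E
```

```text
time_s: 4.42
ee_pos: [0.5324, 0.237, 0.116]
ee_rot: [-3.141, -0.001, -3.124]
ft_force: [-0.1, -1.1, -0.8]
grip_width: 0.0382
gripper_force: 0.0
side cols 440 TCP [[452.4 187.4]]
162 ..##########.......#########.......
163 ...#########.......#########.......
164 ...#######.#.......##########......
165 ...######.#........#######.#.......
166 ...######.#........#######.#.......
167 ...######.##.......#######.#.......
168 ...######.#........#####.#.........
169 ...########........#####.##........
170 ...########.......######.###.......
171 ...########.......########.........
172 ...########........#######.........
173 ...#####.#..........######.........
174 ....####.#...........###...........
175 ....####.#.........................
176 .....#####.........................
177 ........#..........................
178 ........#..........................
179 ...................................
180 ...................................
181 ...................................
182 ...................................
183 ...................................
184 ...................................
185 ...................................
186 ...................................
187 ...................................
188 ...................................
189 ...................................
[-0.10282746 -0.64574207  0.7673784 ]
```

The tips are at row 176 with no contact force, so the real fingertips are about 34 mm above the reported TCP. I'll go a little lower and close on the blade.

```bash
python3 -m pendant '[[0.45,[0,0.1,-0.6],[0,0,0]],[0.45,[0,0.1,-0.6],[0,0,0]],[0,[0,0,0],[0,0,0]],[0,[0,0,0],[0,0,0]],[0,[0,0,0],[0,0,0]],[0,[0,0,0],[0,0,0]],[0,[0,0,0],[0,0,0]],[0,[0,0,0],[0,0,0]]]' 40
```

```text
time_s: 5.13
ee_pos: [0.5324, 0.2406, 0.1046]
ee_rot: [3.14, -0.0, -3.124]
ft_force: [-3.9, 14.8, -6.7]
grip_width: 0.0083
gripper_force: 40.9
```

```bash
python3 -m pendant '[[0,[0,0.2,0],[0,0,0]],[0,[0,0,0],[0,0,-5]],[0,[0,0,0],[0,0,-5]],[0,[0,0,0],[0,0,-5]],[0,[0,0,0],[0,0,-5]],[0,[0,0,0],[0,0,-5]],[0,[0,0,0],[0,0,-5]]]'; python3 -c "
from cell import *;o=observe();print(o['wrist_torque'],o['ft_force'])"
```

```text
time_s: 5.72
ee_pos: [0.5329, 0.2432, 0.1048]
ee_rot: [3.139, -0.001, 2.631]
ft_force: [-1.3, 21.1, -7.7]
grip_width: 0.0081
gripper_force: 40.7
[3.70678047 0.23227934 0.15506808] [-1.32797559 21.0674689  -7.72876861]
```

```bash
python3 -m pendant '[[0,[0,0.3,0],[0,0,0]],[0,[0,0,0],[0,0,0]],[0,[0,0,0],[0,0,-5]],[0,[0,0,0],[0,0,-5]],[0,[0,0,0],[0,0,-5]],[0,[0,0,0],[0,0,-5]],[0,[0,0,0],[0,0,-5]],[0,[0,0,0],[0,0,-5]]]'; python3 -c "
from cell import *;o=observe();print(o['wrist_torque'],o['ft_force'])"
```

```text
time_s: 6.38
ee_pos: [0.5346, 0.2453, 0.1049]
ee_rot: [3.138, 0.0, 2.108]
ft_force: [9.8, 10.5, -13.5]
grip_width: 0.0082
gripper_force: 40.0
[ 1.89487479 -1.67274529  0.14216646] [  9.82642327  10.54573336 -13.49139069]
```

```bash
python3 -m pendant '[[0.35,[0,0,0],[0,0,0]],[0.35,[0.1,0.1,0],[0,0,0]],[0.35,[0,0,0],[0,0,0]],[0,[0,0,0],[0,0,0]],[0,[0,0,0],[0,0,0]],[0,[0,0,0],[0,0,0]],[0,[0,0,0],[0,0,0]],[0,[0,0,0],[0,0,0]]]'; python3 -m pendant '[[0,[0,0,0],[0,0,-5]],[0,[0,0,0],[0,0,-5]],[0,[0,0,0],[0,0,-5]],[0,[0,0,0],[0,0,-5]],[0,[0,0,0],[0,0,-5]],[0,[0,0,0],[0,0,-5]],[0,[0,0,0],[0,0,0]]]'; python3 -c "
from cell import *;o=observe();print(o['wrist_torque'],o['ft_force'])"
```

```text
time_s: 7.05
ee_pos: [0.5345, 0.2455, 0.105]
ee_rot: [3.14, 0.0, 2.112]
ft_force: [4.3, 3.2, -1.0]
grip_width: 0.0082
gripper_force: 41.7
time_s: 7.63
ee_pos: [0.537, 0.2463, 0.1051]
ee_rot: [3.136, -0.002, 1.583]
ft_force: [16.7, 6.8, -12.2]
grip_width: 0.008
gripper_force: 40.1
[ 1.21499243 -2.63698963  0.02216032] [ 16.66963348   6.7949866  -12.16500955]
```

```bash
python3 -m pendant '[[0.35,[0,0,0],[0,0,0]],[0.35,[0.25,0.1,0],[0,0,0]],[0.35,[0,0,0],[0,0,0]],[0,[0,0,0],[0,0,0]],[0,[0,0,0],[0,0,0]],[0,[0,0,0],[0,0,0]],[0,[0,0,0],[0,0,0]],[0,[0,0,0],[0,0,0]]]'; python3 -m pendant '[[0,[0,0,0],[0,0,-5]],[0,[0,0,0],[0,0,-5]],[0,[0,0,0],[0,0,-5]],[0,[0,0,0],[0,0,-5]],[0,[0,0,0],[0,0,-5]],[0,[0,0,0],[0,0,0]]]'; python3 -c "
from cell import *;o=observe();print(o['wrist_torque'],o['ft_force'])"
```

```text
time_s: 8.3
ee_pos: [0.537, 0.2461, 0.1048]
ee_rot: [3.14, -0.0, 1.589]
ft_force: [5.2, -1.6, -2.3]
grip_width: 0.008
gripper_force: 41.8
time_s: 8.8
ee_pos: [0.5389, 0.2458, 0.1049]
ee_rot: [3.138, -0.002, 1.146]
ft_force: [17.2, -6.8, -9.2]
grip_width: 0.0081
gripper_force: 40.7
[-0.88617393 -2.63609877  0.01720404] [17.19757542 -6.77336576 -9.21723866]
```

```bash
python3 -m pendant '[[0.35,[0,0,0],[0,0,0]],[0.35,[0.2,-0.1,0],[0,0,0]],[0.35,[0,0,0],[0,0,0]],[0,[0,0,0],[0,0,0]],[0,[0,0,0],[0,0,0]],[0,[0,0,0],[0,0,0]],[0,[0,0,0],[0,0,0]],[0,[0,0,0],[0,0,-4]],[0,[0,0,0],[0,0,-4]],[0,[0,0,0],[0,0,-4]],[0,[0,0,0],[0,0,0]]]'; python3 -c "
from cell import *;o=observe();print(o['wrist_torque'],o['ft_force'])"; python3 -m pendant '[[0,[0,0,0],[0,0,-4]],[0,[0,0,0],[0,0,-4]],[0,[0,0,0],[0,0,-4]],[0,[0,0,0],[0,0,0]]]';  python3 -c "
from cell import *;o=observe();print(o['wrist_torque'],o['ft_force'])"
```

```text
time_s: 9.72
ee_pos: [0.5394, 0.2446, 0.1049]
ee_rot: [3.14, -0.001, 0.938]
ft_force: [7.5, -7.3, -1.7]
grip_width: 0.0079
gripper_force: 40.8
[-1.2353541  -1.23335245 -0.00902515] [ 7.54385342 -7.33499495 -1.68516549]
time_s: 10.05
ee_pos: [0.5399, 0.2441, 0.1049]
ee_rot: [3.139, -0.001, 0.729]
ft_force: [11.0, -12.1, -3.6]
grip_width: 0.0077
gripper_force: 40.6
[-1.9372319  -1.83672922 -0.00582463] [ 11.03561036 -12.0554186   -3.56679854]
```

```bash
for i in 1; do python3 -m pendant '[[0,[0,0,0],[0,0,-4]],[0,[0,0,0],[0,0,-4]],[0,[0,0,0],[0,0,0]]]'; done; python3 -c "
from cell import *;o=observe();print(o['wrist_torque'],o['ft_force'])"; python3 -m pendant '[[0,[0,0,0],[0,0,-4]],[0,[0,0,0],[0,0,-4]],[0,[0,0,0],[0,0,0]]]';  python3 -c "
from cell import *;o=observe();print(o['wrist_torque'],o['ft_force'])"
```

```text
time_s: 10.3
ee_pos: [0.5402, 0.2438, 0.1049]
ee_rot: [3.139, -0.002, 0.59]
ft_force: [13.3, -16.0, -3.9]
grip_width: 0.0081
gripper_force: 40.7
[-2.5102181  -2.22665817  0.16795635] [ 13.31634522 -16.00661237  -3.89979942]
time_s: 10.55
ee_pos: [0.5403, 0.2437, 0.105]
ee_rot: [3.138, -0.002, 0.452]
ft_force: [14.0, -16.4, -2.5]
grip_width: 0.0082
gripper_force: 84.7
[-2.53691376 -2.13504285  1.81501674] [ 14.044986   -16.38664053  -2.4583036 ]
```

Wrist torque jumped to 1.8 N·m, so the key is at its stop, after roughly 2.6 rad in several partial turns. I'll release, rise, and travel to the tall cell.

```bash
python3 -m pendant '[[0.4,[0,0,0],[0,0,0]],[0.4,[0,0,0],[0,0,0]],[0.4,[0,0,0],[0,0,0]],[0.4,[0,0,2],[0,0,0]],[0.4,[0,0,3],[0,0,0]],[0.4,[0,0,3],[0,0,0]],[0.6,[0,-1,3],[0,0,2]],[0.8,[-0.4,-4,0],[0,0,3]],[0.8,[-0.4,-4,0],[0,0,3]],[0.8,[-0.4,-4,0],[0,0,3]],[0.8,[-0.4,-4,0],[0,0,3]],[0.8,[-0.4,-4,0],[0,0,3]]]'; python3 -m pendant '[[0.8,[-0.5,-4,0],[0,0,3]],[0.8,[-0.5,-4,0],[0,0,3]],[0.8,[-0.5,-4,0],[0,0,3]],[0.8,[-0.5,-4,0],[0,0,3]],[0.8,[-0.5,-4,0],[0,0,3]],[0.8,[-0.5,-4,0],[0,0,3]],[0.8,[-0.5,-4,0],[0,0,3]],[0.8,[-0.5,-4,0],[0,0,3]],[0.8,[-0.4,-4,0],[0,0,3]],[0.8,[0,0,0],[0,0,3]],[0.8,[0,0,0],[0,0,0]]]'; python3 -c "
from cell import *;o=observe();print(o['joint_pos'],o['ft_force'])"
```

```text
time_s: 11.55
ee_pos: [0.5174, 0.0338, 0.2148]
ee_rot: [-3.141, -0.0, 0.754]
ft_force: [0.8, -0.5, -0.4]
grip_width: 0.0687
gripper_force: 0.0
time_s: 12.47
ee_pos: [0.4736, -0.3265, 0.2144]
ee_rot: [-3.141, -0.0, 1.274]
ft_force: [-0.7, -0.1, -0.1]
grip_width: 0.0684
gripper_force: 0.0
[-6.56394202e-01  3.58192923e-01  1.75073765e+00  1.32113033e-04
  1.03312753e+00 -3.59586482e-01] [-0.69590738 -0.06536699 -0.12679836]
```

```bash
python3 -m pendant '[[0.8,[0,-1,-3],[0,0,-1.3]],[0.8,[0,-1,-3],[0,0,-1.2]],[0.8,[0,0,-3],[0,0,0]],[0.8,[0,0,0],[0,0,0]],[0.8,[0,0,0],[0,0,0]]]'; python3 - <<'E'
from sil import *
sil('side',215,270,175,232,'c1')
sil('top',365,425,185,235,'c1')
im=cv2.cvtColor(cv2.imread('pics/c1_top.png'),cv2.COLOR_BGR2GRAY)
print('key');
for r in im[188:206,199:220]: print(' '.join('%3d'%v for v in r))
print(observe()['ee_pos'])
E
```

```text
time_s: 12.88
ee_pos: [0.4736, -0.343, 0.124]
ee_rot: [-3.138, -0.001, 1.23]
ft_force: [0.7, 0.4, 0.8]
grip_width: 0.0683
gripper_force: 0.0
side cols 215 TCP [[227.4 211.5]]
175 #################......................................
176 ##################.....................................
177 ##################.....................................
178 ##################.....................................
179 ##################.....................................
180 ##################.....................................
181 ####...###########.....................................
182 ####....##########.....................................
183 ####....##########.....................................
184 ##################.....................................
185 ##################.....................................
186 ##################.....................................
187 ##################.....................................
188 ##################.....................................
189 ############.#####.....................................
190 ...##########........
[... 6631 characters left out ...]
89 235 238 237 227 192 200 195 160 123 197 236 238 237 226 179 161 160 159
160 163 194 233 238 238 237 231 218 193 153 104 176 234 238 236 223 179 162 159 159
160 162 179 218 236 237 237 236 228 188 144 148 204 234 235 228 200 167 161 159 159
160 160 166 196 231 234 236 236 235 233 227 221 233 235 229 197 153 159 159 159 159
160 161 161 160 179 219 232 236 236 237 236 236 236 230 209 169 158 160 158 159 159
160 160 160 159 163 183 213 229 232 231 230 229 221 185 148 159 160 159 159 159 158
161 160 160 160 162 164 170 177 186 182 173 165 168 162 158 160 160 159 159 159 158
161 159 160 161 162 162 161 161 162 160 159 158 160 160 160 160 158 158 158 158 156
[ 0.47515012 -0.3444891   0.12633169]
```

```bash
python3 - <<'E'
from h import *
e=np.array([.4744,-.3440,.125]);ax=np.array([.943,-.334])
u=e[:2]/np.hypot(*e[:2])
for dr in (0,-.0065,-.012):
  for z in(.158,.165,.172):
    for d in(.034,.042,.048,-.034,-.048):
        P=np.r_[e[:2]+u*dr+ax*d,z]
        print(dr,z,d,proj('side',P).round(1)) if d in(.042,) or dr==-.0065 and z==.165 else 0
E
```

```text
0 0.158 0.042 [[223.3 207.7]]
0 0.165 0.042 [[223. 205.]]
0 0.172 0.042 [[222.7 202.2]]
-0.0065 0.158 0.042 [[224.5 206.4]]
-0.0065 0.165 0.034 [[224.8 202.1]]
-0.0065 0.165 0.042 [[224.3 203.7]]
-0.0065 0.165 0.048 [[223.9 204.9]]
-0.0065 0.165 -0.034 [[229.2 188.9]]
-0.0065 0.165 -0.048 [[230.  186.4]]
-0.0065 0.172 0.042 [[224.  200.9]]
-0.012 0.158 0.042 [[225.6 205.3]]
-0.012 0.165 0.042 [[225.3 202.6]]
-0.012 0.172 0.042 [[225.  199.9]]
```

The key blade now lies at yaw about 0.5, which fits fully wound. The gripper is over the tall cell to within a few mm, with the same +31–34 mm height offset. Descending now.

```bash
python3 -m pendant '[[0.8,[-0.1,0.1,-3.5],[0,0,0]],[0.8,[0,0,-3.5],[0,0,0]],[0.8,[0,0,0],[0,0,0]],[0.8,[0,0,0],[0,0,0]]]'; python3 - <<'E'
from sil import *
sil('side',212,250,205,245,'c2')
sil('top',370,420,200,232,'c2')
E
```

```text
time_s: 13.32
ee_pos: [0.4732, -0.3434, 0.0555]
ee_rot: [-3.14, -0.0, 1.231]
ft_force: [0.5, 0.1, 0.7]
grip_width: 0.0684
gripper_force: 0.0
side cols 212 TCP [[229.7 236.5]]
205 ....###################...............
206 ....###################...............
207 ....###################...............
208 ....###################...............
209 ....######..###########...............
210 ....######...##########...............
211 ....####################..............
212 .....###################..............
213 .....###################..............
214 .....##################...............
215 .....#############....................
216 .....#############....................
217 .....############.....................
218 .....##..#######.#....................
219 ..........#########...................
220 ..........########....................
221 ..........######.#....................
222 .........#########....................
223 .........#.########...................
224 .........##########...................
225 .........##########...................
226 .........#########
[... 1887 characters left out ...]
#########.##############################
220 ######################.###.#######################
221 ##################################################
222 ################.#################################
223 ###################..####.########################
224 ######################...#########################
225 ####################################......########
226 ####################################.......#######
227 ######################################.......#####
228 #######################################.......####
229 ########################################.......###
230 #########################################........#
231 ###########################################......#
```

```bash
python3 - <<'E'
from h import *
for off in(-.005,0,.005):
    P=np.array([.4694+.943*.042+off*.334,-.3422-.334*.042+off*.943]);print(off,[proj('side',[*P,z]).round(1).tolist() for z in(.09,.0975)])
s=cv2.imread('pics/side0.png');hsv=cv2.cvtColor(s,cv2.COLOR_BGR2GRAY)
for r in hsv[226:247,220:246]: print(' '.join('%3d'%v for v in r))
print(proj('side',place([.4694,-.3422,-.3412],[(a,b,.07) for a,b in((.018,.012),(.018,-.012),(-.018,-.012),(-.018,.012))])).round(1).tolist())
E
```

```text
-0.005 [[[224.1, 232.5]], [[223.8, 229.7]]]
0 [[[226.3, 232.5]], [[226.0, 229.7]]]
0.005 [[[228.4, 232.5]], [[228.2, 229.7]]]
219 227 221 223 221 224 225 225 225 222 220 223 224 223 224 225 220 217 216 204 179  92  12  79 160 224
215 229 224 223 223 221 223 198 179 182 184 183 182 182 184 184 213 221 217 214 215 190 112  30  51 135
214 227 223 223 223 220 232 229 222 226 221 224 224 223 224 221 197 211 219 214 214 216 196 139  64  36
182 216 222 224 223 226 231 232 237 237 235 233 236 237 237 231 182 204 224 214 216 212 214 203 183  93
184 220 226 223 220 232 224 221 227 227 228 228 225 228 227 198 172 207 218 216 214 214 211 212 216 187
174 212 226 222 220 232 214 214 229 228 229 228 226 228 224 186 177 213 218 215 214 214 215 214 213 209
169 213 225 221 222 234 214 215 228 229 227 229 229 234 215 173 184 210 222 218 216 217 221 215 216 212
192 210 215 218 232 233 215 220 230 234 233 232 233 235 204 162 179 214 225 224 220 218 220 221 221 213
216 205 205 215 203 183 170 182 192 194 194 195 199 190 178 160 176 218 223 221 222 222 221 220 218 218
150 169 211 210 220 220 214 211 214 21
[... 574 characters left out ...]
226 225 223
159 108  92  99 101 100  95  96  90  80 102 153 172 212 201 165 154 171 218 226 227 225 223 226 225 221
207 180 134  99  94  95 100  99  91  94  93  77 103 166 195 211 192 190 223 229 228 224 224 223 223 223
170 196 201 176 131  99 100  97  98  98  96  93  86  94 124 168 192 215 211 226 229 229 231 231 227 225
126 145 173 196 195 171 132  97  96  97  97  96  94  91  84  88 127 165 192 228 218 168 146 165 215 229
116 121 128 147 187 214 205 176 130  97  96  98  96  94  99  90  86  93 125 166 194 192 146  67 196 231
124 121 122 118 133 161 188 209 205 159 103 100  98 104  97  99  91  89  80  92 127 167 212 189 221 235
[[233.6, 234.5], [223.5, 234.6], [225.8, 227.0], [235.6, 226.9]]
```

Prediction and picture agree within 1 px, so I'll descend the rest and grip.

```bash
python3 -m pendant '[[0.8,[0,0,-2],[0,0,0]],[0.8,[0,0,-2],[0,0,0]],[0.8,[0,0,-1],[0,0,0]],[0.8,[0,0,0],[0,0,0]]]' && python3 -m pendant '[[0.3,[0,0,0],[0,0,0]],[0.3,[0,0,0],[0,0,0]],[0.3,[0,0,0],[0,0,0]],[0.3,[0,0,0],[0,0,0]],[0.3,[0,0,0],[0,0,0]],[0.3,[0,0,0],[0,0,0]]]' 20;
```

```text
time_s: 13.75
ee_pos: [0.4732, -0.3438, 0.0047]
ee_rot: [-3.141, -0.0, 1.231]
ft_force: [-0.3, 1.6, 0.3]
grip_width: 0.0683
gripper_force: 0.0
time_s: 14.25
ee_pos: [0.474, -0.3445, 0.0062]
ee_rot: [3.14, 0.001, 1.231]
ft_force: [-0.4, 1.0, 7.4]
grip_width: 0.0355
gripper_force: 22.0
```

```bash
python3 -m pendant '[[0,[0,0,0],[0,0,0]],[0,[0,0,0],[0,0,0]],[0,[0,0,0],[0,0,0]],[0,[0,0,0.5],[0,0,0]],[0,[0,0,1],[0,0,0]],[0,[0,0,1.5],[0,0,0]],[0,[0,0,2],[0,0,0]],[0,[0,0,2],[0,0,0]],[0,[0,0,2],[0,0,0]],[0,[0,0,2],[0,0,0]],[0,[0,0,2],[0,0,0]],[0,[0,0,0],[0,0,0]]]' 45
```

```text
time_s: 15.25
ee_pos: [0.4751, -0.3453, 0.1397]
ee_rot: [3.136, 0.002, 1.231]
ft_force: [1.8, -0.8, -0.4]
grip_width: 0.0353
gripper_force: 45.2
```

The tall cell is gripped (width 35 mm) and lifted. I'll carry it over the bench, staying above 118 mm.

```bash
python3 -m pendant '[[0,[0,1,2],[0,0,2]],[0,[0,2,2],[0,0,2]],[0,[0.2,3,1],[0,0,2]],[0,[0.2,3.5,0],[0,0,2]],[0,[0.2,3.5,0],[0,0,2]],[0,[0.2,3.5,0],[0,0,2]],[0,[0.2,3.5,0],[0,0,2]],[0,[0.2,3.5,0],[0,0,2]],[0,[0.2,3.5,0],[0,0,2]],[0,[0.5,3.5,0],[0,0,2]],[0,[0.7,3.5,0],[0,0,2]],[0,[0.9,3.5,0],[0,0,1]]]'; python3 -m pendant '[[0,[1,3.5,0],[0,0,0]],[0,[1,2.5,0],[0,0,0]],[0,[0.9,2,0],[0,0,0]],[0,[0.6,1.5,0],[0,0,0]],[0,[0.3,0.5,0],[0,0,0]],[0,[0,0,0],[0,0,0]],[0,[0,0,0],[0,0,0]]]'
```

```text
time_s: 16.25
ee_pos: [0.5078, 0.0329, 0.1854]
ee_rot: [3.141, 0.0, 1.634]
ft_force: [0.8, -0.6, -1.0]
grip_width: 0.0353
gripper_force: 45.1
time_s: 16.83
ee_pos: [0.5458, 0.1307, 0.1848]
ee_rot: [-3.141, 0.0, 1.632]
ft_force: [-0.4, -0.3, -1.4]
grip_width: 0.0355
gripper_force: 45.1
```

```bash
python3 -m pendant '[[0,[0.1,-0.2,-2],[0,0,0]],[0,[0,0,-2.5],[0,0,0]],[0,[0,0,-2.5],[0,0,0]],[0,[0,0,-2.5],[0,0,0]],[0,[0,0,-1.5],[0,0,0]],[0,[0,0,-1],[0,0,0]],[0,[0,0,0],[0,0,0]],[0,[0,0,0],[0,0,0]]]';python3 - <<'E'
from sil import *
sil('side',390,450,170,232,'b1')
for x in(.533,.5395,.546):
  L=[(.018,.012,0),(.018,-.012,0),(-.018,-.012,0)]
  print(x,[proj('side',place([x,.128,.0633],np.array(L)+[0,0,z])).round(1).tolist() for z in(.065,.071)])
im=cv2.cvtColor(cv2.imread('pics/b1_side.png'),cv2.COLOR_BGR2GRAY)
for i,r in enumerate(im[198:228,408:440]): print(198+i,' '.join('%3d'%v for v in r))
E
```

```text
time_s: 17.5
ee_pos: [0.5472, 0.1285, 0.065]
ee_rot: [-3.141, 0.0, 1.631]
ft_force: [-0.5, 0.5, -1.1]
grip_width: 0.0351
gripper_force: 45.2
side cols 390 TCP [[417.4 214. ]]
170 ...............####.#####################.##................
171 ...............####.######################.#................
172 ...............####.#######################.##..............
173 ...............####.########################.##.............
174 ...............##############################....##.........
175 ...............###############################...###........
176 ................##############################...###........
177 ................####################################........
178 ................####################################........
179 ................##################..###############.........
180 ...................################################.........
181 ...................###############################..........
182 ...................###############################..........
183 ...................###############################..........
184 ...........
[... 6686 characters left out ...]
 138 106 112 127 128 125  82  64  72  73
223 231 230 229 230 233 197 220 237 238 226 231 240 244 246 217 202 188 168 140 108  92 114 110 177 205 218 222 227 190 116  77  71
224 232 216 226 237 236 216 232 241 246 245 217 200 186 164 121  93  95 110 140 188 207 216 213 236 241 237 237 241 239 224 140  68
225 238 227 235 243 243 230 208 199 176 161 120  99 124 118 145 189 205 216 225 237 239 235 235 234 234 233 230 235 235 243 229 154
226 245 234 206 202 178 138 105  87 111 115 141 189 212 218 226 236 237 237 233 234 233 234 231 233 232 231 231 231 229 234 240 233
227 166 139 104  94 113 122 181 201 214 219 224 235 239 237 235 236 233 232 233 232 231 228 231 231 229 230 231 231 233 233 235 239
```

The cell's near bottom corner is at (417.5, 217) and its left corner at (411, 212). That matches the model for underside z≈0.065 at the bench middle, and the key contact position agrees in x. One small trim, then settle.

```bash
python3 -m pendant '[[0,[-0.1,0.3,0],[0,0,0]],[0,[0,0,0],[0,0,0]],[0,[0,0,0],[0,0,0]],[0,[0,0,0],[0,0,0]],[0,[0,0,0],[0,0,0]],[0,[0,0,0],[0,0,0]]]';python3 - <<'E'
from h import *
im=snapshot('top')[:,:,::-1];cv2.imwrite('pics/f_top.png',im);b=cv2.imread('pics/top0.png')
d=(np.abs(im.astype(int)-b).max(2)>25)
print(observe()['qvel'].round(4),observe()['wrist_torque'])
print('beam px',proj('top',[.5411,.1267,.085]),'celltop',proj('top',[.5411,.1267,.127]),'gripper z.2',proj('top',[.5411,.1267,.2]))
for i,r in enumerate(d[165:220,225:290]): print(165+i,''.join('.#'[int(v)] for v in r))
E
```

```text
time_s: 18.05
ee_pos: [0.5463, 0.1322, 0.0649]
ee_rot: [3.141, -0.0, 1.632]
ft_force: [-0.6, -0.9, -0.5]
grip_width: 0.0351
gripper_force: 45.2
[-0.0012  0.0006  0.0013  0.0007 -0.0003  0.0002] [ 0.00305939 -0.00046879 -0.07507831]
beam px [[246.73529126 194.68128517]] celltop [[244.80059515 193.31241335]] gripper z.2 [[241.18833718 190.75660208]]
165 ############################.....................................
166 ############################.....................................
167 #######...###################....................................
168 #############################....................................
169 #############################....................................
170 #############################....................................
171 #############################....................................
172 ##############################...................................
173 ##############################...................................
174 ##############################...................................
175 ##############################................
[... 2399 characters left out ...]

210 ################################.................................
211 ################################.................................
212 ################################.................................
213 ################################.................................
214 ################################.................................
215 ################################.................................
216 ################################.................................
217 ################################.................................
218 ################################.................................
219 #################################................................
```

```bash
python3 -c "
from cell import *
print(job_done())"
```

```text
the job is handed in; nothing more can be done
None
```

I wound the key to its stop and handed in at about 18 s with the tall cell held upright at the middle of the beam. My last measurements put it inside the tolerances, but the top camera's view was blocked by the arm and no verdict came back.

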